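# Lay a carved panel in the photo frame and release the camera

### The job

Tip the standing carved panel over with a fingertip push near its top, so that it falls on its back, relief up, and lands inside the taped frame on the photo mat. Then, with the panel lying still there, press the red camera release button fully down and let go of it. Do not lift or grasp the panel or push it about once it is down, and leave the other things where they stand.

Things in the scene. Friction and masses are not known exactly. Their poses are not given: they have to be found in the camera images.
- panel: loose wooden panel standing on end on the mat: 40 mm thick (its x), 100 wide (its y), 150 high (its z), 0.2 to 0.45 kg. Origin: centre of its foot face. Relief face (white with brass ornament) looks along its -x, away from the taped frame; plain wood back along its +x, towards the frame. Lying on its back its x points down. Ornament stands out under 7 mm and does not collide; the top 25 mm is plain
- panel_mid (a point): centre of the panel, 75 mm above its foot. Pushed along the panel's +x near its top, at mid width, it pivots on its back foot edge with little slip, falls by itself once leaning some 15 degrees (top moved 40 mm), and lies with that edge about where it was
- foot_left (a point): corner of the panel's back face at the foot, on its +y edge (20, 50, 0 mm in the panel's frame)
- foot_right (a point): corner of the panel's back face at the foot, on its -y edge (20, -50, 0 mm)
- top_left (a point): corner of the panel's back face at the top, on its +y edge (20, 50, 150 mm)
- top_right (a point): corner of the panel's back face at the top, on its -y edge (20, -50, 150 mm)
- frame (a point): centre of the rectangular frame of white paper tape on the mat, on the mat's top (3 mm above the bench). The frame is 200 mm along its x and 150 mm along its y inside, its tape 8 mm wide (216 x 166 mm outside), flat. The panel stands at the frame's -x end, over the tape there, and must fall along the frame's +x
- mat: fixed grey photo mat, 320 x 280 x 3 mm, origin at the centre of its underside; the frame's centre lies at x = 45 mm on it. It may lie at any yaw
- release_top (a point): centre of the top of the red camera release button, 36 mm across, in a black housing on the bench to the left or right of the mat; pressed straight down
- release (a joint): travel of the button: 0 up, 0.006 m fully down, pressed by 5 N; it springs back up
- greybar: loose little three-tone block (white, grey, black), 90 x 20 x 16 mm, lying on the mat beside the taped frame; bystander; origin at its underside
- bell: loose small brass hand bell, 60 mm across, 64 mm high, standing on the mat beside the frame; bystander; origin at its underside
- figure: loose terracotta figurine with a pale head and red cap, 54 mm across, 113 mm high, standing on the bench; bystander (it and the camera release change sides from run to run); origin at its underside
- jar: loose jar with brass-coloured lid, 56 mm across, 70 mm high; bystander; origin at its underside
- brush: loose paint brush lying on the bench; bystander on the robot's right; origin in the brush
- tin: loose tin with blue label, 60 mm across, 80 mm high; bystander; origin at its underside
Mind the look-alikes: they are no part of the job. What is meant by the part that bears release_top is not purple, and is the larger of those in its own colour.

How it is judged:
On the way, in this order (a step that is already met when the one before it is completed fails the run):
1. the panel lies on its back, relief up, inside the taped frame and at rest (angle between panel's own x axis and vertical above 3.04 rad and x of foot_left in the frame of frame between -0.108 and 0.108 m and y of foot_left in the frame of frame between -0.083 and 0.083 m and x of foot_right in the frame of frame between -0.108 and 0.108 m and y of foot_right in the frame of frame between -0.083 and 0.083 m and x of top_left in the frame of frame between -0.108 and 0.108 m and y of top_left in the frame of frame between -0.083 and 0.083 m and x of top_right in the frame of frame between -0.108 and 0.108 m and y of top_right in the frame of frame between -0.083 and 0.083 m and linear speed of panel below 0.02 m/s and angular speed of panel below 0.1 rad/s), for 0.2 s.
2. the camera release is pressed fully down (value of joint release above 0.0045 m), for 0.05 s.
At the end, for the whole second after the job is handed in: the panel lies at rest flat on its back (within 0.1 rad), relief up, all four corners of its back within the outer edges of the tape (216 x 166 mm), and the release button, pressed at least 4.5 mm after that, is up again (all of step 1 and height (world z) of panel_mid below 0.035 m and value of joint release below 0.0015 m); the robot touches nothing.
It fails at once if the panel is lifted off the mat (height (world z) of panel_mid above 0.092 m or (angle between panel's own z axis and vertical above 1.45 rad and height (world z) of panel_mid above 0.045 m)).
It fails at once if the panel comes down with a corner beyond the tape (angle between panel's own z axis and vertical above 1.45 rad and not (x of foot_left in the frame of frame between -0.108 and 0.108 m and y of foot_left in the frame of frame between -0.083 and 0.083 m and x of foot_right in the frame of frame between -0.108 and 0.108 m and y of foot_right in the frame of frame between -0.083 and 0.083 m and x of top_left in the frame of frame between -0.108 and 0.108 m and y of top_left in the frame of frame between -0.083 and 0.083 m and x of top_right in the frame of frame between -0.108 and 0.108 m and y of top_right in the frame of frame between -0.083 and 0.083 m)).
It fails at once if the panel is pushed about after it is down (angle between panel's own x axis and vertical above 3.04 rad and contact force between any of the arm, the fingers and panel above 4 N).
It fails at once if the release is pressed before the panel lies in the frame (value of joint release above 0.003 m and not (angle between panel's own x axis and vertical above 3.04 rad and (x of foot_left in the frame of frame between -0.108 and 0.108 m and y of foot_left in the frame of frame between -0.083 and 0.083 m and x of foot_right in the frame of frame between -0.108 and 0.108 m and y of foot_right in the frame of frame between -0.083 and 0.083 m and x of top_left in the frame of frame between -0.108 and 0.108 m and y of top_left in the frame of frame between -0.083 and 0.083 m and x of top_right in the frame of frame between -0.108 and 0.108 m and y of top_right in the frame of frame between -0.083 and 0.083 m))).
It fails at once if a bystander is moved by more than 20 mm (distance of any of greybar, bell, figure, jar, brush, tin from where it was at the start of the episode above 0.02 m).
It also fails if it takes over 45 s, if anything falls off the work surface, if the arm or the gripper's body presses on something with over 40 N, if the wrist force passes 120 N, or if a joint passes its speed limit or range.

### The arm

A 6-joint arm with a two-finger parallel gripper is mounted at the origin on the work surface. World frame = base frame: x ahead of the robot, y to its left, z up, the work surface at z = 0. Lengths are in m, angles in rad, forces in N, time in s.
With the tool pointing down it reaches from about 0.325 to 0.85 m from the base axis. Payload 4.4 kg.
Tool frame: the origin (TCP) lies midway between the tips of the shut fingers; the grasp point (between the pads) lies 19 mm behind it; z points along the fingers, y is the line along which they close (so a half turn about z gives the same grasp; the last joint's range is limited). The gripper opens to 94 mm and grips with 3 to 60 N. Pads are 16 mm wide; open, the fingers measure 119 mm over their backs; the gripper's body (75 mm by 177 mm) begins 78 mm behind the grasp point.
Start: joints at [-1.321, 0.207, 1.542, -0, 1.393, -0.15], TCP at [0.224, -0.529, 0.205] pointing down, gripper open.
Joint ranges: [-2.73, 2.73], [-0.86, 2.22], [0.23, 2.46], [-1.11, 4.25], [0.08, 2.63], [-2.82, 2.82]. Speed limits (rad/s): [2.79, 2.79, 3.14, 3.14, 3.14, 3.14].

### API

Orientations are given as a unit quaternion [w, x, y, z].
In Python, from station import arm gives the robot as it stands.
- The arm moves only by the tool send_rows, never from a script. Its arguments are lists of equal length, an entry for each row: "dr": the turn, a rotation vector about the world's x, y, z in units of 8 degrees (1.0 is 8 degrees), a list of three; "offset": the shift along the world's x, y, z in units of 50 mm (1.0 is 50 mm), a list of three; "fingers": the finger opening in mm, from 0 to 94. A call has 1 to 5 rows; each row is the pose to reach, as a shift and turn from the pose commanded when the call began; what a row does not reach only later rows make up. A row lasts 1/8 s, in which the tool goes at most 62.5 mm and 10.7 degrees, less where a joint would pass 70% of its speed; a pose out of reach is approached as far as the arm can. A call with a gripper value outside its range is refused whole. The fingers move at their own pace and stop on an object; "newtons" is the grip in N (left out, the last holds). Time passes only in rows, so rows that repeat a pose let the fingers close. It gives the time, the measured TCP pose, the force, the opening and the grip force at its end, in the units of the state.
- arm.get_obs(): the state, without advancing time (a new reading comes with each control period).
- arm.camera(name): name is "scene" or "top" or "wrist"; returns the picture (400x640x3 uint8, red, green, blue); there is no depth.
- arm.camera_info(name): a dict with "K" (3x3 intrinsics, pixels), "position" and "orientation" of the camera in the world. Camera axes: x right, y down, z forward; pixel columns grow to the right and rows downward; lengths in m; the calibration is good to about 2 mm. A picture is of the moment at which its call begins: read the wrist's pose just before it. camera_info takes no time and is no camera call; for the wrist camera it gives the pose at the moment of the call.
- arm.finish_job(): hands the job in; it is judged then, once.
The state is a dict: "clock": time; "joints": joint angles; "joint_vel": joint speeds; "tau": joint torques, N m; "position": TCP position; "orientation": TCP orientation; "wrist_force": force on the tool from outside, world axes, zero at the start; "wrist_torque": the same for the moment, N m; "width": finger opening in m; "gripper_force": force on a finger pad.
Only numpy, scipy, OpenCV 4.12 (cv2) and the standard library are available. Lean on these libraries where they do the work, as an engineer would, in place of code of your own. Each camera call takes 0.05 s, during which the arm holds its last target. There are 200 camera calls.

## Working session

There is one attempt and no reset: what is moved stays moved. The work goes in short steps, Python scripts to look and compute and a tool call to move; the robot and the scene stay as the last step left them, time stands still between calls to the robot, and variables do not carry over. Pictures are saved under pics/ and viewed, at most 10 in all, crops included, and the job is handed in when it is done.

Besides the shell and the picture viewer there is one more tool, called after "Emit:" as name(argument=value, ...) on one line, values as JSON. send_rows: Moves the arm, as the interface text tells. Its arguments: {"type":"object","properties":{"dr":{"type":"array"},"offset":{"type":"array"},"fingers":{"type":"array"},"newtons":{"type":"number"}},"required":["dr","offset","fingers"]}

```bash
mkdir -p pics; python3 - <<'E'
from station import arm
import cv2,numpy as np
for n in ["top","scene"]:
    im=arm.camera(n); cv2.imwrite(f"pics/{n}0.png",im[:,:,::-1])
    i=arm.camera_info(n); print(n,np.round(i["K"],1).tolist(),i["position"],i["orientation"])
o=arm.get_obs();print(o["clock"],o["position"],o["orientation"],o["width"])
E
```

```text
top [[498.9, 0.0, 322.0], [0.0, 498.9, 197.7], [0.0, 0.0, 1.0]] [0.32905885 0.0138777  1.41417709] [-0.03490453  0.7109649  -0.70117677  0.0407643 ]
scene [[461.3, 0.0, 314.6], [0.0, 461.3, 197.2], [0.0, 0.0, 1.0]] [1.18057166 0.11357386 1.05084156] [-0.20228625  0.6363424   0.70641404 -0.23479314]
0.1 [ 0.22415321 -0.52873876  0.20443236] [-1.00462241e-03  9.79984319e-01  1.99072152e-01 -5.39190653e-05] 0.09377872073266157
```

View pics/top0.png

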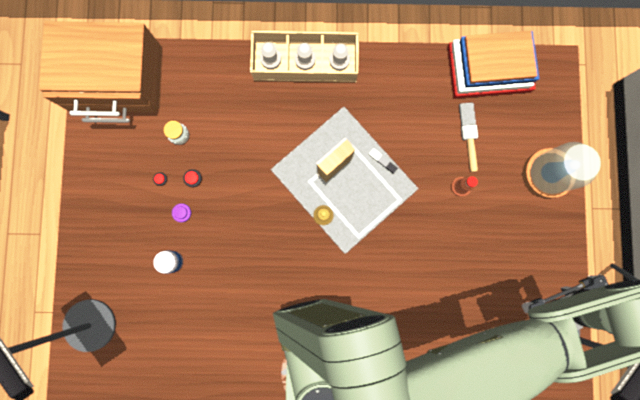

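View pics/scene0.png

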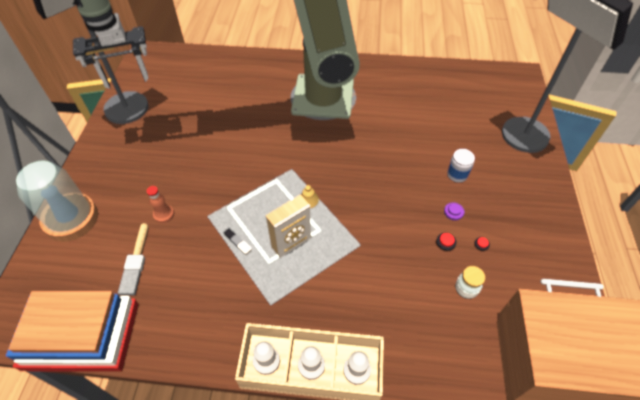

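The top view shows the mat centred near (345,180) and the panel's top face near (336,158), at the upper-left end of the frame. So it must fall towards the lower right, which is world -x, -y. The larger red button is at (192,178), with a smaller red one at (159,179) and a purple one at (181,212). The bell is at (323,214), the greybar at (383,160) and the figure at (465,185).

```bash
cat > h.py <<'E'
import cv2,numpy as np
from scipy.spatial.transform import Rotation as R
from station import arm
def rays(n,px,z,info=None):
    i=info or arm.camera_info(n); px=np.atleast_2d(np.float64(px))
    q=i["orientation"]; r=R.from_quat([q[1],q[2],q[3],q[0]])
    d=np.c_[px,np.ones(len(px))]@np.linalg.inv(i["K"]).T; d=r.apply(d); p=np.array(i["position"])
    return p+d*((z-p[2])/d[:,2])[:,None]
def comps(m,amin):
    c,_=cv2.findContours(m.astype(np.uint8),cv2.RETR_EXTERNAL,cv2.CHAIN_APPROX_NONE)
    return sorted([k for k in c if cv2.contourArea(k)>amin],key=cv2.contourArea,reverse=True)
def rect(n,c,z):
    p=rays(n,c[:,0,:],z)[:,:2]*1000
    (cx,cy),(w,h),a=cv2.minAreaRect(p.astype(np.float32)); return np.round([cx,cy,w,h,a],1)
E
python3 - <<'E'
from h import *
im=cv2.imread("pics/top0.png"); hsv=cv2.cvtColor(im,cv2.COLOR_BGR2HSV); H,S,V=[hsv[:,:,k].astype(int) for k in range(3)]
roi=np.zeros(H.shape,bool); roi[100:260,260:425]=1
print("HSV panel top",hsv[152,338],hsv[160,330],"mat",hsv[140,345],"tape",hsv[215,381])
mat=(S<40)&(V>90)&roi
c=np.vstack(comps(mat,30)); print("mat",rect("top",c,.003))
tape=(S<40)&(V>205)&roi
for c in comps(tape,15): print("white",cv2.contourArea(c),rect("top",c,.003),cv2.boundingRect(c))
pan=(S>60)&(V>200)&(H<30)&roi
for c in comps(pan,20): print("pan",cv2.contourArea(c),rect("top",c,.153),cv2.boundingRect(c))
red=((H<8)|(H>172))&(S>170)&(V>110)
for n,z in(("top",.03),):
  for c in comps(red,20):
    print("red",cv2.contourArea(c),rect(n,c,z),cv2.boundingRect(c))
im2=cv2.imread("pics/scene0.png"); h2=cv2.cvtColor(im2,cv2.COLOR_BGR2HSV).astype(int)
red=((h2[:,:,0]<8)|(h2[:,:,0]>172))&(h2[:,:,1]>170)&(h2[:,:,2]>110)
for c in comps(red,20): print("sred",cv2.contourArea(c),rect("scene",c,.03),cv2.boundingRect(c))
a=cv2.resize(im[95:265,260:430],None,fx=3.4,fy=3.4,interpolation=2)
b=cv2.resize(im2[160:310,200:370],None,fx=1.3,fy=1.3)
cv2.imwrite("pics/crop.png",a)
E
```

```text
HSV panel top [ 27  72 255] [ 29  50 255] mat [ 28  26 255] tape [  0   0 255]
mat [536.7 -58.7 319.8 280.3  42.2]
white 10064.5 [536.8 -58.9 319.7 279.9  42.1] (272, 108, 145, 145)
pan 226.0 [569.2 -31.3  35.5 101.5  41.8] (317, 140, 37, 35)
pan 96.0 [4.244e+02 1.000e-01 2.790e+01 2.790e+01 8.000e-01] (318, 208, 12, 12)
red 198.0 [ 864.8 -480.6  159.3  236.5    5.4] (449, 43, 87, 54)
red 116.5 [530.7 370.5  34.2  33.5   2.3] (185, 171, 13, 13)
red 89.5 [ 529.6 -417.    28.2   31.5   89. ] (467, 176, 11, 12)
red 67.0 [525.2 460.9  25.7  25.1   2.7] (154, 174, 10, 10)
sred 484.0 [ 876.5 -478.6  166.7  239.4    7.5] (12, 298, 124, 74)
sred 144.5 [540.3 370.7  35.7  41.2  50.6] (440, 232, 15, 15)
sred 85.5 [538.9 460.8  26.   31.3  48.7] (477, 237, 12, 11)
sred 75.0 [ 462.1 -435.4   31.5   30.9   65. ] (146, 185, 12, 10)
```

View pics/crop.png

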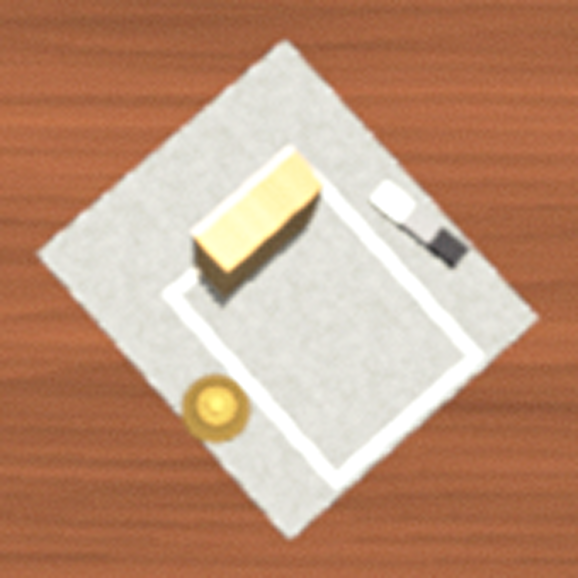

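Mat measures 320×280 as given, which puts the frame centre at about (503,-89) mm with +x along (-.741,-.672). The panel's top centre is at about (571,-30), aligned with the frame. The release button is at about (532,373) mm, z≈20. I'll travel at z≈0.25 to a point behind the relief face, about (615,10).

Emit:
send_rows(dr=[[0,0,0.5],[0,0,1],[0,0,1.5],[0,0,2],[0,0,2.4]], offset=[[0.7,0.95,0.2],[1.4,1.9,0.4],[2.1,2.85,0.6],[2.8,3.8,0.8],[3.5,4.75,1.0]], fingers=[0,0,0,0,0])

```text
clock: 0.72
position: [0.3999, -0.2901, 0.2554]
orientation: [-0.0, 0.933, 0.36, -0.0]
wrist_force: [0.8, -0.5, -0.2]
width: 0.0476
gripper_force: 0.0
```

Emit:
send_rows(dr=[[0,0,0],[0,0,0],[0,0,0],[0,0,0],[0,0,0]], offset=[[0.7,0.95,0],[1.4,1.9,0],[2.1,2.85,0],[2.8,3.8,0],[3.5,4.75,0]], fingers=[0,0,0,0,0])

```text
clock: 1.35
position: [0.575, -0.0526, 0.255]
orientation: [-0.0, 0.933, 0.36, -0.0]
wrist_force: [1.2, -0.6, -0.5]
width: 0.0007
gripper_force: 0.0
```

Emit:
send_rows(dr=[[0,0,0],[0,0,0],[0,0,0]], offset=[[0.8,1.3,0],[0.8,1.3,0],[0.8,1.3,0]], fingers=[0,0,0])

```text
clock: 1.72
position: [0.614, 0.0111, 0.2546]
orientation: [-0.0, 0.933, 0.36, -0.001]
wrist_force: [-1.2, -0.3, 0.1]
width: 0.0007
gripper_force: 0.0
```

```bash
python3 - <<'E'
from h import *
i=arm.camera_info("wrist"); im=arm.camera("wrist")[:,:,::-1].copy(); cv2.imwrite("pics/w1.png",im)
np.save("w1.npy",[0]); print(np.round(i["K"],1).tolist(),i["position"],i["orientation"],arm.get_obs()["position"])
E
```

```text
[[291.6, 0.0, 316.9], [0.0, 291.6, 195.4], [0.0, 0.0, 1.0]] [0.66440329 0.05816156 0.43324342] [ 0.11069455  0.90797562 -0.40110239 -0.04943549] [0.61369711 0.00999397 0.25485838]
```

View pics/w1.png

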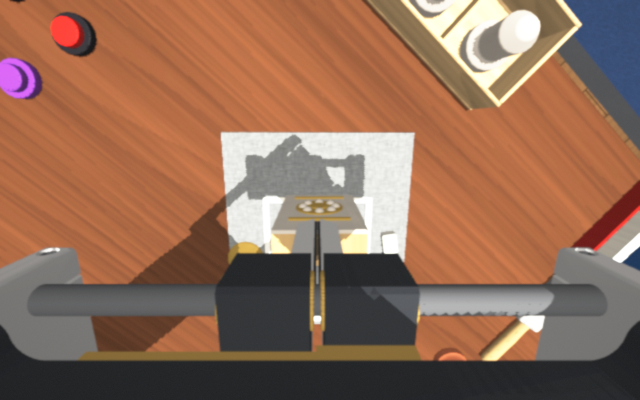

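The wrist view shows the relief face, with its top edge near row 233 between columns 273 and 367, centred ahead of the closed fingers. The red button is at (71,33).

```bash
python3 - <<'E'
from h import *
im=cv2.imread("pics/w1.png"); h=cv2.cvtColor(im,cv2.COLOR_BGR2HSV).astype(int)
# relief's upper edge: strongest vertical change in columns beside the fingers
for c in (280,285,290,350,355,360): 
    g=np.diff(h[215:250,c,1]); r=215+np.argmax(np.abs(g)); print(c,r,g.max(),np.round(rays("wrist",[c,r+.5],.153)[0]*1000,1))
r=np.where(np.abs(np.diff(h[228,255:385,1]))>15)[0]+255; print(r)
print(np.round(rays("wrist",[[273,233],[367,233]],.153)*1000,1))
m=((h[...,0]<8)|(h[...,0]>172))&(h[...,1]>170)&(h[...,2]>110); m[:,200:]=0
for c in comps(m,50): print(cv2.boundingRect(c),rect("wrist",c,.02),rect("wrist",c,.03))
E
```

```text
280 233 42 [557.3  11.4 153. ]
285 233 42 [560.8   7.6 153. ]
290 220 49 [574.8  13.  153. ]
350 216 33 [618.7 -29.1 153. ]
355 233 34 [609.  -45.5 153. ]
360 233 40 [612.4 -49.3 153. ]
[366]
[[552.9  17.  153. ]
 [617.6 -54.2 153. ]]
(50, 16, 34, 32) [532.6 371.8  35.8  41.6  31.3] [535.8 364.1  34.9  40.6  31.3]
```

Emit:
send_rows(dr=[[0,0,0],[0,0,0],[0,0,0],[0,0,0]], offset=[[0.02,-0.02,-1.2],[0.02,-0.02,-2.33],[0.02,-0.02,-2.33],[-0.28,-0.29,-2.33]], fingers=[0,0,0,0])

```text
clock: 2.28
position: [0.6013, -0.0051, 0.1409]
orientation: [0.001, 0.933, 0.359, 0.001]
wrist_force: [0.2, -0.1, 0.5]
width: 0.0004
gripper_force: 0.0
```

Emit:
send_rows(dr=[[0,0,0],[0,0,0],[0,0,0],[0,0,0],[0,0,0]], offset=[[-0.1,-0.09,0],[-0.2,-0.18,0],[-0.3,-0.27,0],[-0.4,-0.36,0],[-0.5,-0.45,0]], fingers=[0,0,0,0,0])

```text
clock: 2.9
position: [0.5749, -0.0266, 0.1389]
orientation: [-0.0, 0.933, 0.36, -0.0]
wrist_force: [-0.6, 0.5, -0.7]
width: 0.0008
gripper_force: 0.1
```

Emit:
send_rows(dr=[[0,0,0],[0,0,0],[0,0,0],[0,0,0],[0,0,0]], offset=[[-0.12,-0.11,0],[-0.24,-0.22,0],[-0.36,-0.33,0],[-0.48,-0.44,0],[-0.48,-0.44,0]], fingers=[0,0,0,0,0])

```text
clock: 3.52
position: [0.5509, -0.0488, 0.1389]
orientation: [-0.0, 0.933, 0.359, -0.0]
wrist_force: [-0.2, 1.4, -0.1]
width: 0.0005
gripper_force: 0.0
```

```bash
python3 - <<'E'
from h import *
im=arm.camera("scene")[:,:,::-1]; cv2.imwrite("pics/s2.png",cv2.resize(im[120:320,180:400],None,fx=2.5,fy=2.5))
E
```

```text
(no output)
```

View pics/s2.png

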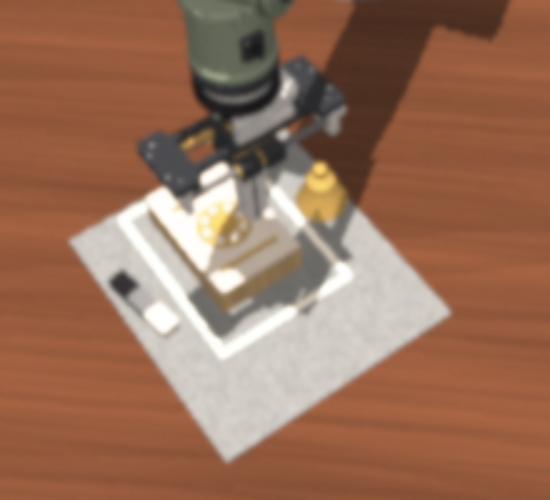

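The crop shows the panel lying relief up inside the tape, with the bell and greybar undisturbed. I'll rise and move to the button.

Emit:
send_rows(dr=[[0,0,0],[0,0,0],[0,0,0],[0,0,0],[0,0,0]], offset=[[0,0,0.8],[0,1.0,1.0],[-0.1,2.2,1.0],[-0.2,3.4,1.0],[-0.3,4.6,1.0]], fingers=[0,0,0,0,0])

```text
clock: 4.2
position: [0.5363, 0.1836, 0.1893]
orientation: [0.0, 0.933, 0.36, 0.001]
wrist_force: [0.8, -0.8, 0.3]
width: 0.0006
gripper_force: 0.0
```

Emit:
send_rows(dr=[[0,0,0],[0,0,0],[0,0,0],[0,0,0],[0,0,0]], offset=[[0,1.2,0],[0,2.4,0],[-0.05,3.2,0],[-0.1,3.2,0],[-0.1,3.2,0]], fingers=[0,0,0,0,0])

```text
clock: 4.82
position: [0.531, 0.3413, 0.1887]
orientation: [0.0, 0.933, 0.36, -0.0]
wrist_force: [-0.1, -0.4, 0.9]
width: 0.0005
gripper_force: 0.0
```

```bash
python3 - <<'E'
from h import *
i=arm.camera_info("wrist"); o=arm.get_obs()
w=arm.camera("wrist")[:,:,::-1].copy(); im=arm.camera("top")[:,:,::-1].copy()
cv2.imwrite("pics/3.png",np.vstack([w[:,:,:][::1],cv2.resize(im[80:280,220:540],(640,400))])[::1] if 0 else cv2.resize(np.vstack([w,cv2.resize(im[80:280,240:560],(640,400))]),(480,600)))
h=cv2.cvtColor(w,cv2.COLOR_BGR2HSV).astype(int)
m=((h[...,0]<8)|(h[...,0]>172))&(h[...,1]>170)&(h[...,2]>110)
for c in comps(m,100): print(cv2.boundingRect(c),rect("wrist",c,.02),rect("wrist",c,.03))
h=cv2.cvtColor(im,cv2.COLOR_BGR2HSV).astype(int); print(o["clock"],o["position"])
E
```

```text
(283, 148, 30, 30) [532.5 374.   34.7  34.8  42.2] [533.9 374.3  33.7  33.8  42.2]
(225, 100, 24, 24) [529.8 464.9  25.4  26.3  84.6] [531.3 462.6  24.7  25.6  84.6]
4.825 [0.53104773 0.34125523 0.18866512]
```

View pics/3.png

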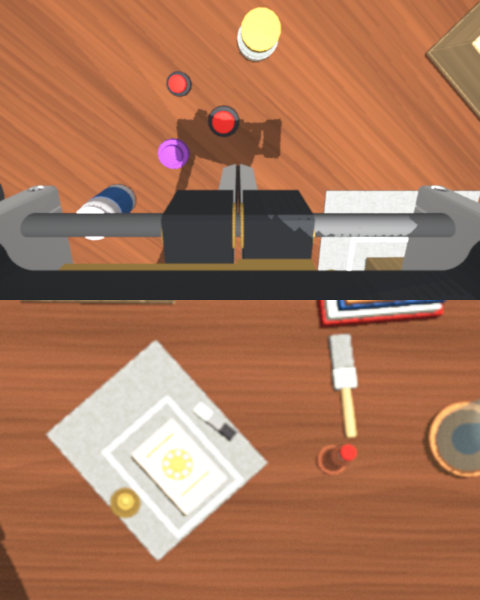

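The panel lies fully inside the tape. The button is at (533,374), agreeing across views, so I'll move over it and press in steps.

Emit:
send_rows(dr=[[0,0,0],[0,0,0],[0,0,0],[0,0,0],[0,0,0]], offset=[[0.04,0.65,0],[0.04,0.65,-1.0],[0.04,0.65,-2.0],[0.04,0.65,-2.9],[0.04,0.65,-2.9]], fingers=[0,0,0,0,0])

```text
clock: 5.55
position: [0.53, 0.3707, 0.0393]
orientation: [0.001, 0.933, 0.359, -0.005]
wrist_force: [-0.4, 0.9, 0.0]
width: 0.0003
gripper_force: 0.0
```

Emit:
send_rows(dr=[[0,0,0],[0,0,0],[0,0,0],[0,0,0]], offset=[[0,0,-0.08],[0,0,-0.16],[0,0,-0.24],[0,0,-0.24]], fingers=[0,0,0,0])

```text
clock: 6.05
position: [0.5335, 0.3742, 0.0324]
orientation: [-0.0, 0.933, 0.36, 0.0]
wrist_force: [0.3, -0.7, -0.4]
width: 0.0003
gripper_force: 0.0
```

Emit:
send_rows(dr=[[0,0,0],[0,0,0],[0,0,0],[0,0,0]], offset=[[0,0,-0.06],[0,0,-0.12],[0,0,-0.18],[0,0,-0.18]], fingers=[0,0,0,0])

```text
clock: 6.55
position: [0.5332, 0.374, 0.0226]
orientation: [0.0, 0.933, 0.36, -0.0]
wrist_force: [0.8, -0.4, -0.7]
width: 0.0004
gripper_force: 0.0
```

Emit:
send_rows(dr=[[0,0,0],[0,0,0],[0,0,0]], offset=[[0,0,-0.04],[0,0,-0.08],[0,0,-0.08]], fingers=[0,0,0])

```text
clock: 6.92
position: [0.5334, 0.3741, 0.0192]
orientation: [-0.0, 0.933, 0.36, 0.0]
wrist_force: [-0.6, 0.1, 2.6]
width: 0.0003
gripper_force: 1.6
```

Contact (2.6 N). I'll press on in small steps.

Emit:
send_rows(dr=[[0,0,0],[0,0,0],[0,0,0],[0,0,0]], offset=[[0,0,-0.04],[0,0,-0.08],[0,0,-0.1],[0,0,-0.1]], fingers=[0,0,0,0])

```text
clock: 7.42
position: [0.5335, 0.3742, 0.0161]
orientation: [0.0, 0.933, 0.36, 0.0]
wrist_force: [-4.8, -2.2, 13.1]
width: 0.0004
gripper_force: 6.5
```

At 13 N, well above the 5 N needed, the button is at the bottom of its travel. Releasing.

Emit:
send_rows(dr=[[0,0,0],[0,0,0],[0,0,0],[0,0,0],[0,0,0]], offset=[[0,0,0],[0,0,0.6],[0,0,1.6],[0,0,2.6],[0,0,2.6]], fingers=[0,0,0,0,0])

```text
clock: 8.05
position: [0.537, 0.376, 0.1496]
orientation: [-0.001, 0.933, 0.36, 0.006]
wrist_force: [-0.3, -0.6, 0.1]
width: 0.0006
gripper_force: 0.0
```

```bash
python3 - <<'E'
from h import *
w=arm.camera("scene")[:,:,::-1].copy(); cv2.imwrite("pics/4.png",w); o=arm.get_obs(); print(o["clock"],o["position"],o["wrist_force"])
E
```

```text
8.1 [0.53498728 0.37488669 0.14625951] [-0.21752575  0.90504945 -1.25116658]
```

View pics/4.png

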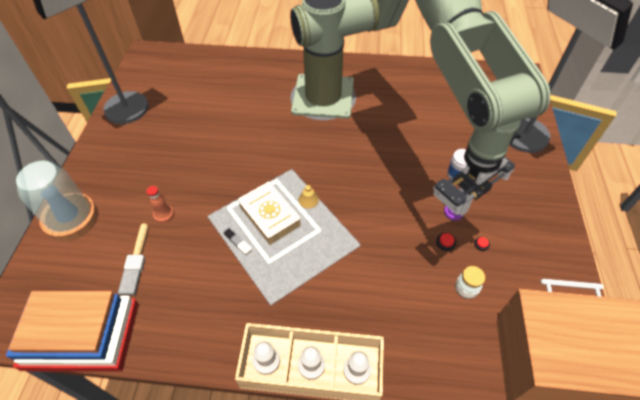

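The panel lies relief up inside the tape at about (270,212). The button at (446,241) is released, the bystanders are where they were, and the arm is clear.

```bash
python3 -c "
from station import arm
print(arm.finish_job())"
```

```text
the job is handed in; nothing more can be done
None
```

The panel was tipped onto its back inside the taped frame, the red release was pressed down (13 N) and let go, and the job is handed in; no verdict was returned.

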